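# Press a mower-wheel bushing home with a trigger clamp

## Robot

A 6-joint arm with a two-finger parallel gripper is mounted at the origin on the work surface. World frame = base frame: x ahead of the robot, y to its left, z up, the work surface at z = 0. Lengths are in m, angles in degrees, forces in N, time in s.
With the tool pointing down it reaches from about 0.325 to 0.85 m from the base axis. Payload 15.5 kg.
Tool frame: the origin (TCP) lies midway between the tips of the shut fingers; the grasp point (between the pads) lies 19 mm behind it; y points along the fingers, x is the direction in which the jaws open and shut, and the axes are right-handed (so a half turn about y gives the same grasp; the last joint's range is limited). The gripper opens to 91 mm and grips with 3 to 60 N. Pads are 32 mm wide; open, the fingers measure 118 mm over their backs; the gripper's body (76 mm by 178 mm) begins 60 mm behind the grasp point.
Start: joints at [-5.472, 28.281, 77.091, -0, 74.628, -5.472], TCP at [0.625, 0, 0.214] pointing down, gripper open.
Joint ranges: [-166.48, 166.48], [-47.26, 123.95], [12.59, 153.08], [-70.14, 250.14], [6.76, 159.57], [-176.63, 176.63]. Speed limits (degrees/s): [108.29, 108.29, 147.25, 172.46, 172.46, 172.46].

## Interface

Orientations are given as a 3x3 rotation matrix whose columns are the frame's x, y, z axes.
In Python, from bench import ctrl gives the robot as it stands. The module is installed in compiled form; this text tells all that it offers. Calls block until the motion is done:
- ctrl.goto(position, orientation): joint-space move of the TCP to a pose.
- ctrl.move_l(position, vel=0.15, ori=None, contact_N=None): straight line of the TCP; ori=None keeps the orientation; vel is the mean speed in m/s. With contact_N (N) it stops when the force on the tool has changed by that much, and returns True; else False.
- ctrl.movej(angles): joint-space move.
- ctrl.command_gripper(opening): opening from 0.0 (shut) to 1.0 (fully open); the grip force is fixed at half the most; returns when the fingers have stopped.
- ctrl.sleep(seconds).
- ctrl.ik(position, orientation): joint angles nearest the present ones, or None.
- ctrl.read_camera(name): name is "scene" or "side" or "wrist"; returns the picture (420x560x3 uint8, blue, green, red); there is no depth.
- ctrl.camera_params(name): a dict with "fx", "fy", "cx", "cy" (pixels), "pose" (4x4, takes a point from camera to world coordinates); the wrist camera has in their place "T_tool_cam" (4x4, takes a point from camera to tool coordinates, whose origin is the TCP and whose axes are the tool frame's). Camera axes: x right, y up, looking along -z (the intrinsics and any distortion apply to the point x, -y, -z); pixel columns grow to the right and rows downward; lengths in m; the calibration is good to about 2 mm. A picture is of the moment at which its call begins: read the wrist's pose just before it. camera_params takes no time and is no camera call.
A pose or a line that the arm cannot do raises ctrl.MotionError and nothing moves.
- ctrl.sign_off(): hands the job in, once; it reports no verdict.
Readings, each from a call of its own:
- ctrl.current_t(): time.
- ctrl.current_q(): joint angles.
- ctrl.current_dq(): joint speeds.
- ctrl.current_effort(): joint torques, N m.
- ctrl.current_tool_pos(): TCP position.
- ctrl.current_eef_rot(): TCP orientation.
- ctrl.current_contact_force(): force on the tool from outside, world axes, zero at the start.
- ctrl.current_wrist_torque(): the same for the moment, N m.
- ctrl.current_grip_width(): opening from 0.0 (shut) to 1.0 (fully open).
Only numpy, scipy, OpenCV 4.12 (cv2) and the standard library are available. Lean on these libraries where they do the work, as an engineer would, in place of code of your own. Each camera call takes 0.05 s, during which the arm holds its last target.

## Task

Squeeze the clamp's trigger, stroke by stroke, to walk its jaw onto the bushing and press the bushing fully home, its flange flat on the wheel hub; go by feel and ease off as soon as it seats, so the bushing is not crushed. Then hold the release tab down and slide the clamp head back until the jaw stands clear of the bushing by at least two centimetres, and let go. Leave the wheel standing in its cradle, do not touch wheel or bushing, and leave the other things on the bench alone.

Things in the scene. Friction and masses are not known exactly. Their poses are not given: they have to be found in the camera images.
- head (a joint): travel of the clamp's sliding head (jaw, handle, trigger, tab) along the bar in m: 0 fully back, 0.055 fully forward. A ratchet (teeth 5 mm apart) lets it slide forward (5 to 8 N) but not back. A full squeeze of the trigger drives it about 5.3 mm forward, of which 5 mm are kept when the trigger is let go; the first third or more of a squeeze is idle
- trigger (a joint): squeeze in rad: 0 let go, 0.27 full. Hinged 34 mm below the bar's top edge; its top swings back to the handle, 26 mm at the height of point trigger_front. Spring 2 N there at rest, 5 N full. Leverage from there to the jaw about 2.4: about 13 N of pinch or 21 N of pull on the trigger alone drives the bushing. When the bushing is home the trigger stops short and the force rises
- release (a joint): rocking of the release tab in rad: 0 to 0.09 at rest (on a tooth), rocks to 0.1 as the ratchet clicks along; from 0.11 up the ratchet is lifted and, with the trigger let go, the head slides freely either way (2 N); 0.19 = stop. The spring takes about 4 N on the tab (up to 12 N while the clamp holds tight), which goes down about 10 mm in all
- bushing (a joint): depth of the bushing in the hub in m: 0 = flange 20 mm proud of the hub, 0.020 = fully home, flange flat on the hub. Its fit is tight: it takes about 14 N at the jaw to move it, and it stays where it is pushed
- trigger_front (a point): middle of the front face (wheel side) of the grey trigger blade, 62 mm above the bar's top edge when let go. The blade is 12 mm thick along the bar, 22 mm wide, and stands 8 to 74 mm above the bar; in front of it the space above the bar is free. Axes when let go: x along the bar, forward (from handle to wheel), z up
- handle_back (a point): middle of the back face of the black fixed handle of the sliding head, 62 mm above the bar's top edge. The handle is 18 mm thick along the bar, 26 mm wide, its top 84 mm above the bar; 59 mm from this face to point trigger_front at rest, 29 mm free between handle and trigger. x along the bar, forward, z up
- tab_top (a point): middle of the top face of the steel release tab, a thumb paddle 38 mm long (along the bar) and 24 mm wide, 35 mm above the bar's top edge, 41 mm behind the back of the handle. Pressed down. At its rear end, 14 mm behind this point, an upturned lip 13 mm high lets the tab be drawn backwards while pressed. Axes at rest: x along the bar, forward, z up
- jaw_face (a point): the middle of the face of the moving jaw's rubber pad (30 x 34 mm), which moves with the head; x points along the bar towards the bushing, z up
- flange_face (a point): the middle of the outer face of the brass bushing's flange (34 mm across, 4 mm thick), which looks at the moving jaw; x points along the bar, from the jaw into the hub
- wheel_hub (a point): the centre of the wheel: black tyre 120 mm across and 48 mm wide, grey hub 44 mm across and 54 mm long, standing upright in a wooden cradle between the jaws, its far hub face against the fixed jaw's pad (about 1 mm off). x is its axle, z up
- vice: the fixed set-up: bench vice, cradle and the steel bar of the one-handed bar clamp (it carries the sliding head). The bar is level, 6 x 20 mm, its top edge 162 mm above the bench, its forward end in the vice; jaws hang from it, handle and trigger stand up. Origin: on the bench under the middle of the wheel; x along the bar, forward, z up
- flange: the flange of the bushing; its origin is the middle of the back of the flange
- wheel: the wheel with its bushing; its origin is the lowest point of the tyre, below the wheel's centre, 14 mm above the bench
- spare: a spare bushing standing on its flange (34 mm across, 34 mm tall); leave it. Origin at the middle of its underside
- bolt: an axle bolt lying on the bench, 96 mm long; leave it. Origin at the middle of its underside
- grease: a white grease jar, 64 mm across, 62 mm tall; leave it. Origin at the middle of its underside
- wheel2: the next mower wheel, lying flat, 120 mm across, 48 mm thick; leave it. Origin at the middle of its underside
- wrench: an open-ended spanner, 160 mm; leave it. Origin at the middle of its underside
- driver: a screwdriver, 160 mm; leave it. Origin at the middle of its underside
- oil: an oil bottle, 60 mm across, 150 mm tall; leave it. Origin at the middle of its underside

How it is judged:
By the outcome, as a careful person would: the job done as asked, in the order asked, and still so for the second after the job is handed in, with the robot touching nothing.
It also fails if it takes over 51 s, if anything falls off the work surface, if the arm or the gripper's body presses on something with over 40 N, if the wrist force passes 120 N, or if a joint passes its speed limit or range.

## Working session

There is one attempt and no reset: what is moved stays moved. The work goes in short steps, each a Python script; the robot and the scene stay as the last script left them, time stands still between calls to the robot, and variables do not carry over. Pictures are saved under pics/ and viewed, and the job is handed in when it is done.

```bash
mkdir -p pics; python3 - <<'E'
from bench import ctrl
import cv2,numpy as np
np.set_printoptions(precision=4,suppress=True)
for n in ["scene","side","wrist"]:
    cv2.imwrite(f"pics/{n}0.png",ctrl.read_camera(n)); print(n,ctrl.camera_params(n))
print(ctrl.current_t(),ctrl.current_tool_pos(),ctrl.current_eef_rot(),ctrl.current_contact_force())
E
```

```text
scene {'fx': 413.79222157284113, 'fy': 413.79222157284113, 'cx': 280.0007616317476, 'cy': 214.34269419262478, 'pose': array([[-0.4594, -0.5835,  0.6697,  1.2038],
       [ 0.8881, -0.3141,  0.3355,  0.4741],
       [ 0.0146,  0.7489,  0.6625,  0.7795],
       [ 0.    ,  0.    ,  0.    ,  1.    ]])}
side {'fx': 530.9169305829716, 'fy': 530.9169305829716, 'cx': 281.1220377625575, 'cy': 197.91797865441745, 'pose': array([[ 0.8687,  0.2885, -0.4027,  0.1818],
       [-0.4954,  0.5056, -0.7064, -0.5546],
       [-0.0002,  0.8131,  0.5821,  0.7441],
       [ 0.    ,  0.    ,  0.    ,  1.    ]])}
wrist {'fx': 316.5057047662414, 'fy': 316.5057047662414, 'cx': 279.62568800147164, 'cy': 207.7488042386579, 'T_tool_cam': array([[ 1.    , -0.0005, -0.0001,  0.0002],
       [ 0.0001,  0.2696, -0.963 , -0.1704],
       [ 0.0005,  0.963 ,  0.2696,  0.077 ],
       [ 0.    ,  0.    ,  0.    ,  1.    ]])}
0.15 [0.6247 0.     0.2135] [[ 1.     -0.001  -0.    ]
 [ 0.      0.0001  1.    ]
 [-0.001  -1.      0.0001]] [-0.2554  0.6634  0.1095]
```

View pics/scene0.png

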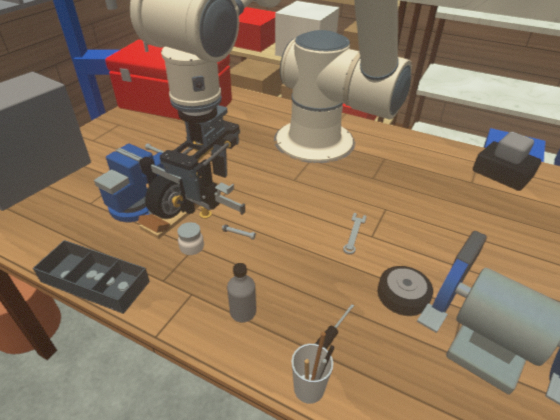

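View pics/side0.png

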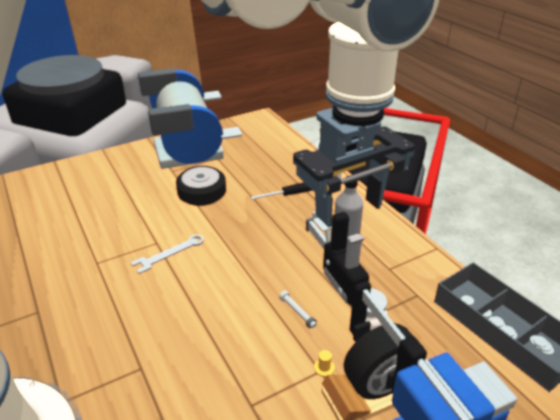

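View pics/wrist0.png

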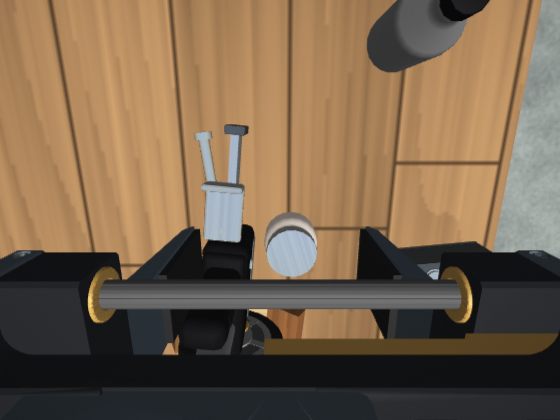

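```bash
cat > h.py <<'E'
from bench import ctrl
import cv2,numpy as np
np.set_printoptions(precision=4,suppress=True)
def campose(n):
    p=ctrl.camera_params(n)
    if n!="wrist": return p,p["pose"]
    T=np.eye(4);T[:3,:3]=ctrl.current_eef_rot();T[:3,3]=ctrl.current_tool_pos()
    return p,T@p["T_tool_cam"]
def ray(p,T,uv):
    d=np.array([(uv[0]-p["cx"])/p["fx"],-(uv[1]-p["cy"])/p["fy"],-1.])
    return T[:3,3],T[:3,:3]@d
def onz(p,T,uv,z):
    o,d=ray(p,T,uv); return o+d*(z-o[2])/d[2]
def proj(p,T,X):
    c=T[:3,:3].T@(np.asarray(X,float)-T[:3,3])
    return np.array([p["cx"]+p["fx"]*c[0]/-c[2],p["cy"]-p["fy"]*c[1]/-c[2]])
def crop(img,x0,y0,x1,y1,s,name):
    cv2.imwrite("pics/"+name,cv2.resize(img[y0:y1,x0:x1],None,fx=s,fy=s,interpolation=cv2.INTER_CUBIC))
E
python3 - <<'E'
from h import *
w=cv2.imread("pics/wrist0.png");s=cv2.imread("pics/side0.png");c=cv2.imread("pics/scene0.png")
crop(w,150,110,350,360,2.4,"w0c.png")
crop(s,290,170,450,420,2.4,"s0c.png")
crop(c,90,110,270,260,4,"c0c.png")
p,T=campose("wrist")
for uv in [(206,188),(243,188),(240,240),(206,238)]: print(uv,onz(p,T,uv,.197))
for uv in [(237,132)]: print(uv,onz(p,T,uv,.162))
E
```

```text
(206, 188) [0.5806 0.0371 0.197 ]
(243, 188) [0.6029 0.0371 0.197 ]
(240, 240) [0.5999 0.0036 0.197 ]
(206, 238) [0.5786 0.0049 0.197 ]
(237, 132) [0.5958 0.0686 0.162 ]
```

View pics/w0c.png

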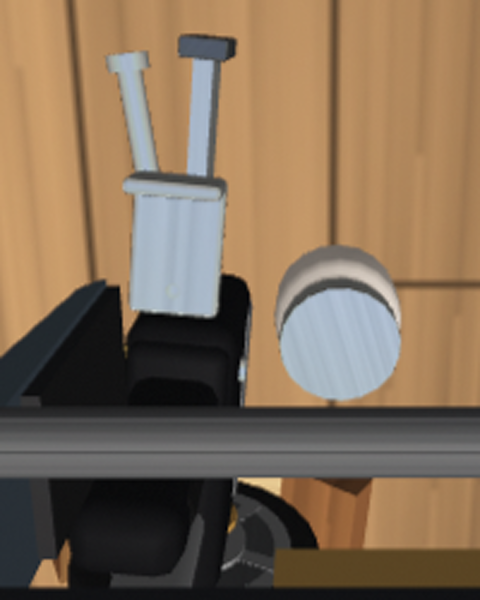

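View pics/s0c.png

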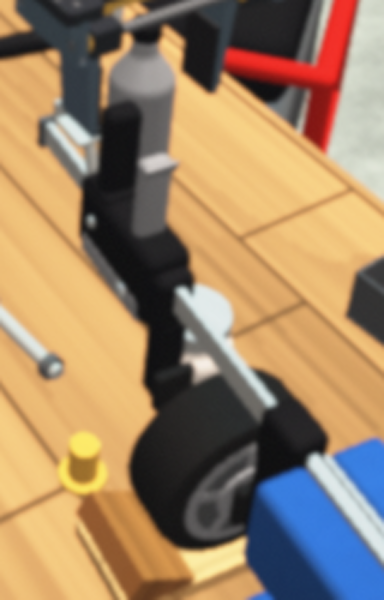

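View pics/c0c.png

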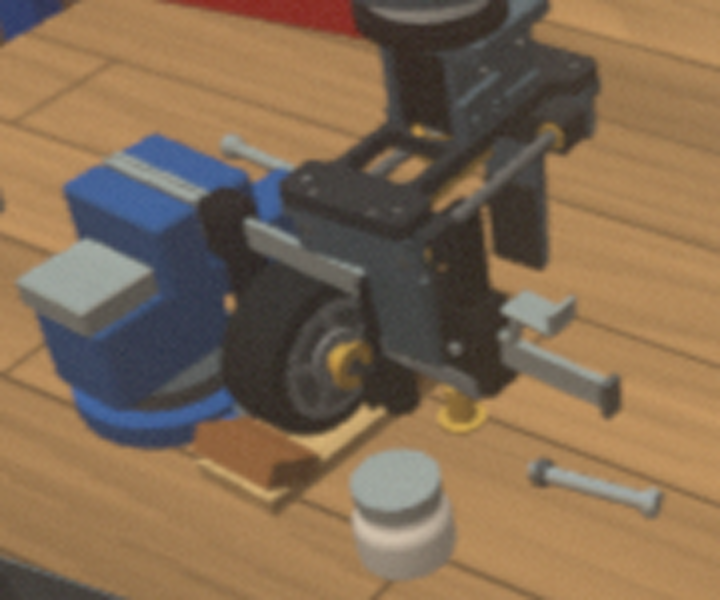

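```bash
python3 - <<'E'
from h import *
R=np.array([[1,0,0],[0,0,1],[0,-1,0.]])
ctrl.move_l([0.625,0,0.30],vel=0.3)
ctrl.goto([0.60,-0.13,0.33],R)
p,T=campose("wrist")
im=ctrl.read_camera("wrist");cv2.imwrite("pics/w1.png",im)
np.savez("w1.npz",T=T)
cv2.imwrite("pics/s1.png",ctrl.read_camera("side"));cv2.imwrite("pics/c1.png",ctrl.read_camera("scene"))
crop(cv2.imread("pics/s1.png"),290,170,450,420,2.4,"s1c.png")
crop(cv2.imread("pics/c1.png"),90,110,270,260,4,"c1c.png")
print(ctrl.current_t(),ctrl.current_tool_pos(),ctrl.current_contact_force())
E
```

```text
1.3333 [ 0.5999 -0.1291  0.3291] [-0.2098 -0.4999 -0.7186]
```

View pics/w1.png

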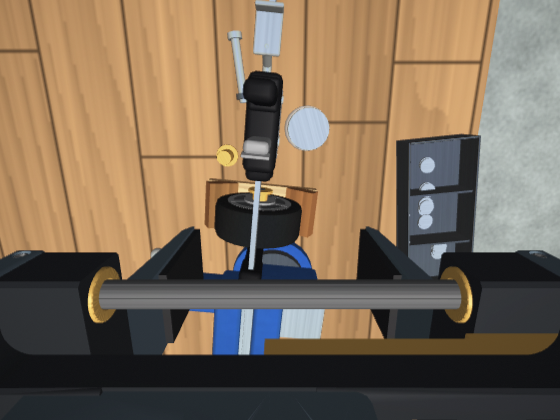

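View pics/s1c.png

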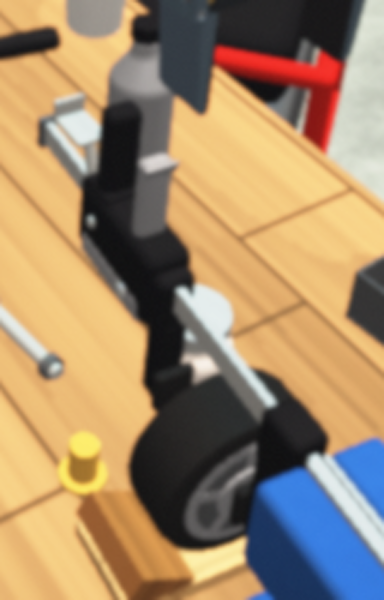

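View pics/c1c.png

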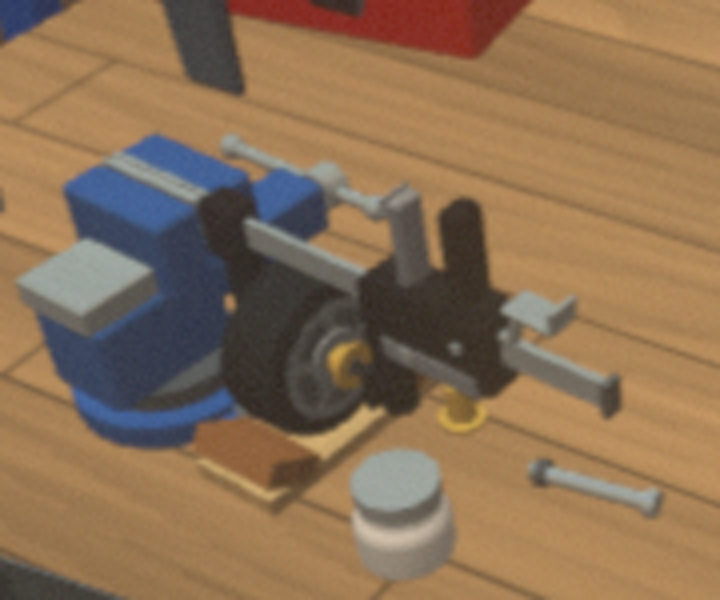

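```bash
python3 - <<'E'
from h import *
crop(cv2.imread("pics/w1.png"),200,0,330,280,2.14*1.0,"w1c.png")
crop(cv2.imread("pics/w1.png"),215,60,305,220,3.7,"w1d.png")
E
```

```text
(no output)
```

View pics/w1d.png

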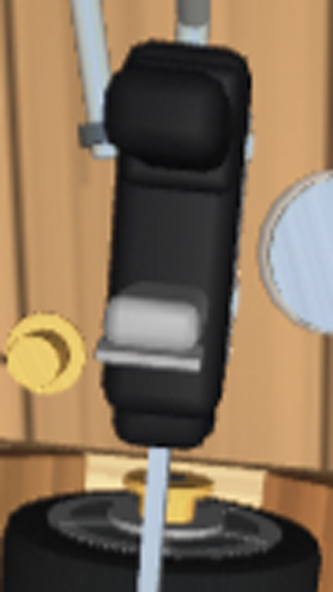

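View pics/w1c.png

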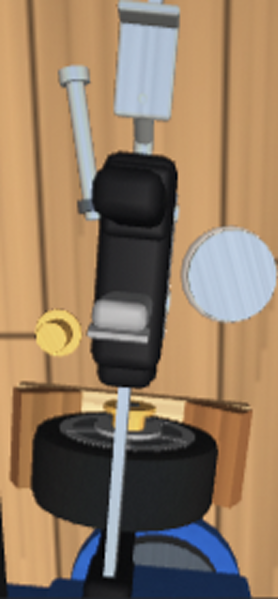

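```bash
python3 - <<'E'
from h import *
p=ctrl.camera_params("wrist");T=np.load("w1.npz")["T"]
A=onz(p,T,(257.7,181.6),.162);B=onz(p,T,(250.5,268.7),.162)
d=A-B;d/=np.linalg.norm(d);print("bar",A,B,"back dir",d,np.degrees(np.arctan2(d[0],d[1])))
# tab edges
for n,uv,z in [("tabFL",(253.7,52.3),.197),("tabFR",(278.5,55.1),.197),("lipL",(256.5,10),.197),("lipR",(282.5,12),.197),("trigtop",(256.1,147),.236),("ledge",(255.5,157.8),.236),("handletop",(260.1,91),.246)]:
    X=onz(p,T,uv,z);print(n,X,"along",(X-A)@d,"lat",(X-A)@np.array([d[1],-d[0],0]))
# two-view trigger top & handle top
def tri(obs):
    M=np.zeros((3,3));b=np.zeros(3)
    for n,uv in obs:
        if n=="wrist": o,r=ray(p,T,uv)
        else:
            q,Q=campose(n);o,r=ray(q,Q,uv)
        r=r/np.linalg.norm(r);P=np.eye(3)-np.outer(r,r);M+=P;b+=P@o
    return np.linalg.solve(M,b)
S=lambda x,y:(290+x/2.4,170+y/2.4); C=lambda x,y:(90+x/4,110+y/4)
X=tri([("side",S(158,161)),("scene",C(402,194))]);print("trigtop tri",X)
X=tri([("side",S(122,110)),("scene",C(462,205))]);print("handletop tri",X)
X=tri([("side",S(80,125)),("scene",C(537,312))]);print("tab tri",X)
E
```

```text
bar [ 0.5756 -0.1183  0.162 ] [ 0.5652 -0.2216  0.162 ] back dir [0.1003 0.995  0.    ] 5.7573541825335255
tabFL [0.5769 0.0029 0.197 ] along 0.12068123878026123 lat -0.010900213389832238
tabFR [0.5985 0.0006 0.197 ] along 0.1206038439337456 lat 0.0108448804263401
lipL [0.58   0.0355 0.197 ] along 0.15344275675746144 lat -0.011080631357564853
lipR [0.602 0.034 0.197] along 0.15412906585624875 lat 0.010921130956453608
trigtop [ 0.5802 -0.0753  0.236 ] along 0.043236243699086574 lat 0.0002703776060658588
ledge [ 0.5796 -0.0841  0.236 ] along 0.03440758679474432 lat 0.0004782242586097472
handletop [ 0.5849 -0.0329  0.246 ] along 0.08588725141505613 lat 0.0006219560409567088
trigtop tri [ 0.5797 -0.0772  0.2348]
handletop tri [ 0.5831 -0.0319  0.2436]
tab tri [0.5904 0.0208 0.1918]
```

```bash
cat >> h.py <<'E'
A=np.array([0.5756,-0.1183,0.]);D=np.array([0.1003,0.995,0.]);D/=np.linalg.norm(D)
R=np.column_stack([[D[1],-D[0],0],[0,0,-1],D])
P=lambda s,z:A+D*s+np.array([0,0,z])
def st(tag=""):
    x=ctrl.current_tool_pos();f=ctrl.current_contact_force()
    print(tag,"t%.2f s%.4f lat%.4f z%.4f F_s%.1f F_lat%.1f F_z%.1f"%(ctrl.current_t(),(x-A)@D,(x-A)@R[:,0],x[2],f@D,f@R[:,0],f[2]))
    return (x-A)@D
E
python3 - <<'E'
from h import *
ctrl.command_gripper(0.0)
ctrl.goto(P(0.000,0.30),R)
ctrl.move_l(P(0.000,0.214),vel=0.15)
st("down")
r=ctrl.move_l(P(0.040,0.214),vel=0.03,contact_N=1.7);print(r)
st("touch")
p,T=campose("wrist")
cv2.imwrite("pics/w2.png",ctrl.read_camera("wrist"));s=ctrl.read_camera("side");crop(s,290,120,450,370,2.4,"s2c.png")
c=ctrl.read_camera("scene");crop(c,90,110,270,260,4,"c2c.png")
E
```

```text
down t3.71 s-0.0002 lat0.0009 z0.2150 F_s0.4 F_lat0.3 F_z0.3
True
touch t4.47 s0.0203 lat-0.0003 z0.2137 F_s0.4 F_lat0.1 F_z0.5
```

View pics/s2c.png

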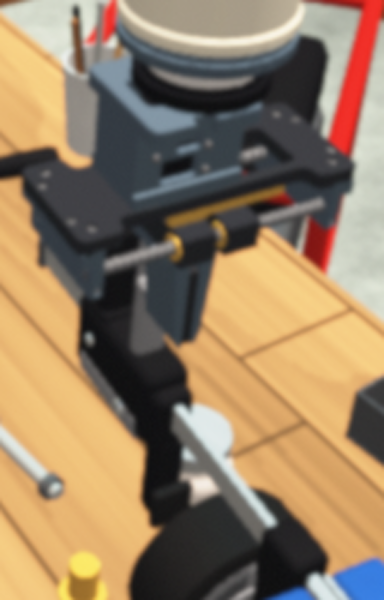

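View pics/c2c.png

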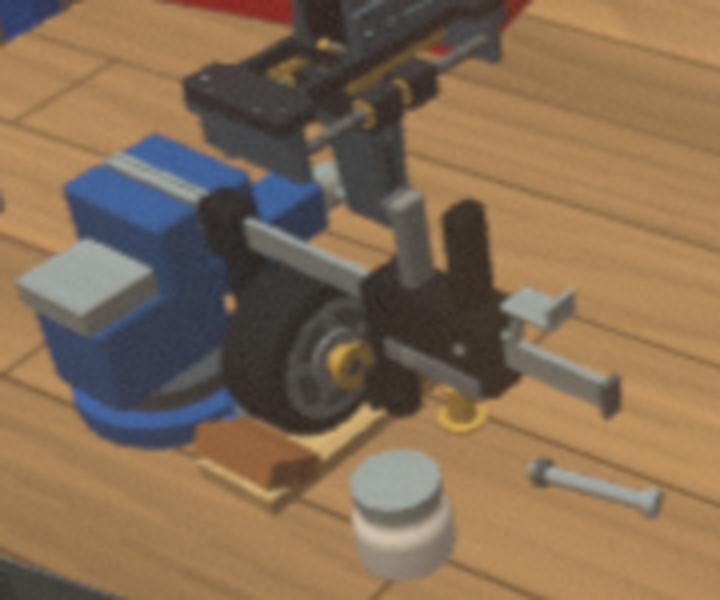

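```bash
python3 - <<'E'
from h import *
ctrl.move_l(P(0.012,0.221),vel=0.1)
st("start")
r=ctrl.move_l(P(0.034,0.221),vel=0.05,contact_N=14);print(r);st()
for s in [0.038,.041,.044,.047]:
    r=ctrl.move_l(P(s,0.221),vel=0.03,contact_N=10);a=st(str(r))
    if r: break
cv2.imwrite("pics/w3.png",ctrl.read_camera("wrist"));c=ctrl.read_camera("scene");crop(c,90,110,270,260,4,"c3c.png")
E
```

```text
start t4.88 s0.0113 lat0.0004 z0.2215 F_s-0.4 F_lat-0.6 F_z-0.2
False
 t5.47 s0.0343 lat-0.0000 z0.2209 F_s-5.4 F_lat0.9 F_z0.2
False t5.75 s0.0375 lat-0.0001 z0.2207 F_s-10.6 F_lat0.1 F_z-3.5
False t6.00 s0.0402 lat-0.0001 z0.2206 F_s-13.3 F_lat1.2 F_z-5.4
False t6.25 s0.0428 lat-0.0001 z0.2207 F_s-15.5 F_lat-0.1 F_z-2.7
False t6.50 s0.0439 lat-0.0001 z0.2207 F_s-29.9 F_lat-0.3 F_z-5.6
```

View pics/c3c.png

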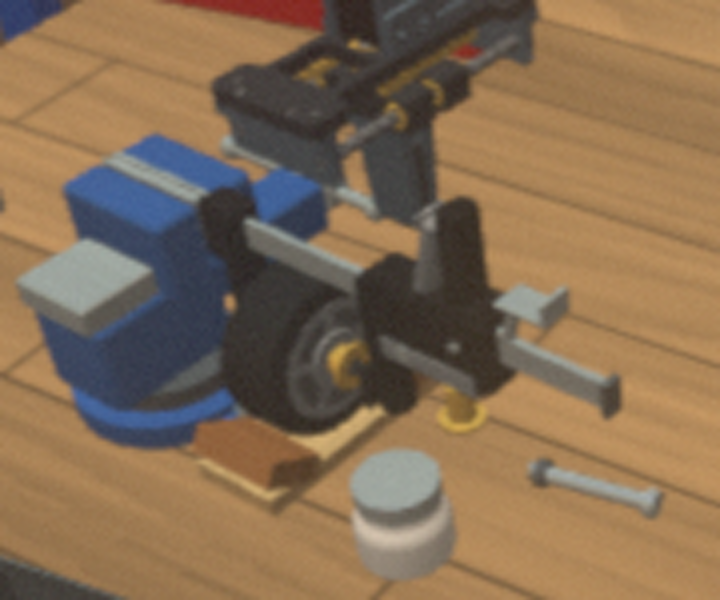

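```bash
cat >> h.py <<'E'
def stroke(k,thr=24,over=0.003,vel=0.035,z=0.221):
    e=0.0437-0.005*k
    ctrl.move_l(P(e-0.030,z),vel=0.12)     # let go (clear of the trigger)
    ctrl.move_l(P(e-0.017,z),vel=0.10,contact_N=15)
    f0=-ctrl.current_contact_force()@D
    r=ctrl.move_l(P(e+over,z),vel=vel,contact_N=thr-f0)
    s=st(f"k{k} f0 {f0:.1f} stop={r} e={e:.4f}")
    return r,s-e
E
python3 - <<'E'
from h import *
for k in [1,2]:
    print(stroke(k))
    crop(ctrl.read_camera("scene"),90,110,270,260,4,f"c4_{k}.png")
    cv2.imwrite(f"pics/w4_{k}.png",ctrl.read_camera("wrist"))
E
```

```text
k1 f0 0.0 stop=True e=0.0387 t7.90 s0.0376 lat-0.0001 z0.2206 F_s-11.5 F_lat0.4 F_z2.2
(True, np.float64(-0.0010941850833176212))
k2 f0 0.7 stop=True e=0.0337 t9.28 s0.0326 lat-0.0001 z0.2206 F_s-10.5 F_lat0.0 F_z3.2
(True, np.float64(-0.001098806886256666))
```

View pics/c4_2.png

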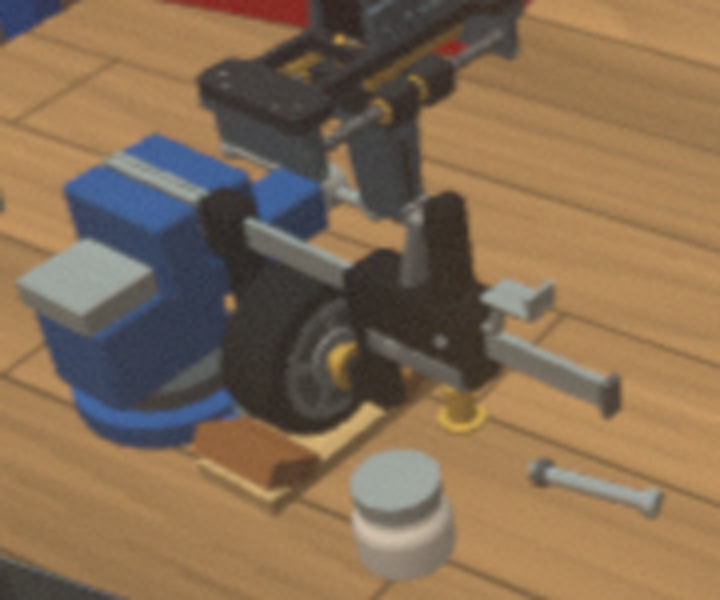

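```bash
python3 - <<'E'
from h import *
for k in [3]:
    print(stroke(k,thr=29,vel=0.03))
    crop(ctrl.read_camera("scene"),90,110,270,260,4,f"c4_{k}.png")
    cv2.imwrite(f"pics/w4_{k}.png",ctrl.read_camera("wrist"))
E
```

```text
k3 f0 0.4 stop=True e=0.0287 t10.75 s0.0276 lat-0.0001 z0.2206 F_s-11.4 F_lat0.3 F_z1.3
(True, np.float64(-0.0011376141166031181))
```

View pics/c4_3.png

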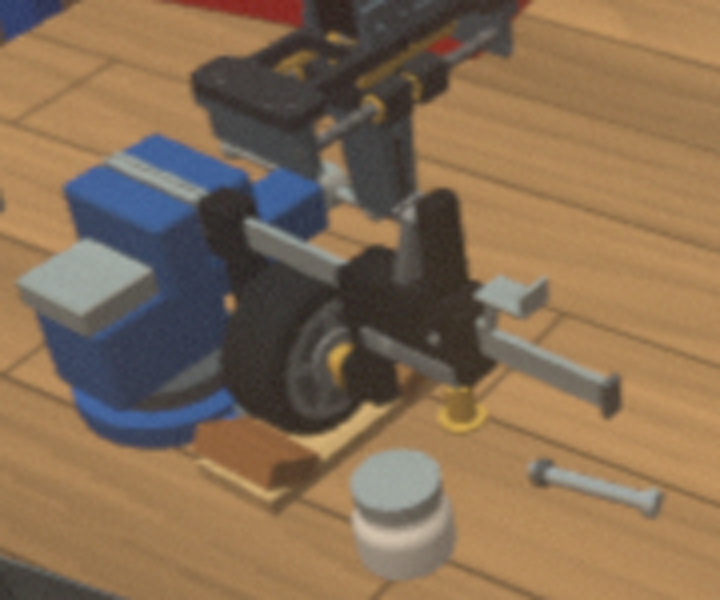

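```bash
cat >> h.py <<'E'
def stroke2(k,thr=30,over=0.003,z=0.221,marks=(-0.006,-0.003)):
    e=0.0437-0.005*k
    ctrl.move_l(P(e-0.030,z),vel=0.12)
    ctrl.move_l(P(e-0.016,z),vel=0.10,contact_N=15)
    for m in list(marks)+[over]:
        f0=-ctrl.current_contact_force()@D
        r=ctrl.move_l(P(e+m,z),vel=0.03,contact_N=max(4,thr-f0))
        s=st(f"k{k} f0 {f0:.1f} stop={r} off {((ctrl.current_tool_pos()-A)@D-e)*1e3:.2f}mm")
        if r: break
    return r,s-e
E
python3 - <<'E'
from h import *
for k in [4,5]:
    r,o=stroke2(k)
    crop(ctrl.read_camera("scene"),90,110,270,260,4,f"c4_{k}.png")
    if o<-0.002: break
E
```

```text
k4 f0 1.6 stop=False off -6.74mm t12.07 s0.0170 lat-0.0000 z0.2208 F_s-9.7 F_lat0.8 F_z-4.0
k4 f0 9.7 stop=False off -4.25mm t12.32 s0.0195 lat-0.0001 z0.2207 F_s-14.1 F_lat0.6 F_z-5.6
k4 f0 14.1 stop=True off -1.21mm t12.58 s0.0225 lat-0.0001 z0.2204 F_s-13.8 F_lat-0.1 F_z1.8
k5 f0 1.2 stop=False off -7.42mm t13.85 s0.0113 lat-0.0000 z0.2209 F_s-15.0 F_lat-0.4 F_z-2.4
k5 f0 15.0 stop=False off -5.13mm t14.10 s0.0136 lat-0.0000 z0.2208 F_s-19.7 F_lat-0.7 F_z-5.4
k5 f0 19.7 stop=True off -4.13mm t14.31 s0.0146 lat-0.0001 z0.2203 F_s-14.8 F_lat0.8 F_z-0.3
```

View pics/c4_5.png

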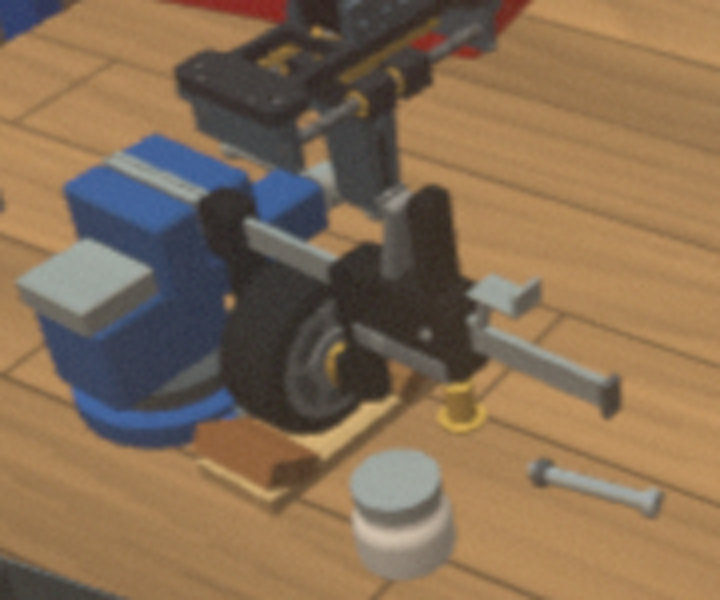

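```bash
cat >> h.py <<'E'
def creep(k,m0,m1,step=0.002,thr=34,z=0.221,vel=0.02):
    e=0.0437-0.005*k; m=m0
    while m<=m1+1e-9:
        f0=-ctrl.current_contact_force()@D
        r=ctrl.move_l(P(e+m,z),vel=vel,contact_N=max(4,thr-f0))
        s=st(f"k{k} tgt {m*1e3:.1f} stop={r} off {((ctrl.current_tool_pos()-A)@D-e)*1e3:.2f}mm")
        if r: return True,s-e
        m+=step
    return False,s-e
E
python3 - <<'E'
from h import *
print(creep(5,-0.003,0.003,thr=34))
E
```

```text
k5 tgt -3.0 stop=False off -4.59mm t14.61 s0.0141 lat-0.0000 z0.2209 F_s-16.0 F_lat0.3 F_z-3.3
k5 tgt -1.0 stop=False off -3.33mm t14.86 s0.0154 lat-0.0001 z0.2208 F_s-22.1 F_lat-0.3 F_z-6.0
k5 tgt 1.0 stop=False off -1.89mm t15.11 s0.0168 lat-0.0001 z0.2206 F_s-26.3 F_lat0.1 F_z-8.5
k5 tgt 3.0 stop=False off -0.08mm t15.36 s0.0186 lat-0.0001 z0.2205 F_s-27.3 F_lat1.0 F_z-9.9
(False, np.float64(-8.114055506175041e-05))
```

```bash
cat >> h.py <<'E'
def stroke3(k,thr=33,z=0.225,m0=-0.003,m1=0.007,step=0.002,vel=0.03):
    e=0.0437-0.005*k
    ctrl.move_l(P(e-0.030,z),vel=0.15)
    ctrl.move_l(P(e-0.014,z),vel=0.10,contact_N=18)
    return creep(k,m0,m1,step,thr,z,vel)
E
python3 - <<'E'
from h import *
print(creep(5,0.005,0.005,thr=36))
print(stroke3(6))
crop(ctrl.read_camera("scene"),90,110,270,260,4,"c4_6.png")
E
```

```text
k5 tgt 5.0 stop=False off 0.63mm t15.61 s0.0193 lat-0.0001 z0.2204 F_s-38.3 F_lat0.6 F_z-12.2
(False, np.float64(0.0006336787088308225))
k6 tgt -3.0 stop=False off -3.20mm t16.85 s0.0105 lat-0.0001 z0.2248 F_s-5.3 F_lat-0.1 F_z-2.2
k6 tgt -1.0 stop=False off -1.59mm t17.10 s0.0121 lat-0.0001 z0.2248 F_s-8.3 F_lat-0.3 F_z-3.7
k6 tgt 1.0 stop=False off 0.15mm t17.35 s0.0139 lat-0.0001 z0.2247 F_s-11.1 F_lat0.3 F_z-4.7
k6 tgt 3.0 stop=False off 1.92mm t17.60 s0.0156 lat-0.0001 z0.2246 F_s-12.3 F_lat0.3 F_z-5.6
k6 tgt 5.0 stop=False off 3.66mm t17.85 s0.0174 lat-0.0001 z0.2248 F_s-14.0 F_lat-0.5 F_z-3.1
k6 tgt 7.0 stop=False off 4.96mm t18.10 s0.0187 lat-0.0001 z0.2247 F_s-19.6 F_lat-0.4 F_z-6.8
(False, np.float64(0.004963663418291787))
```

View pics/c4_6.png

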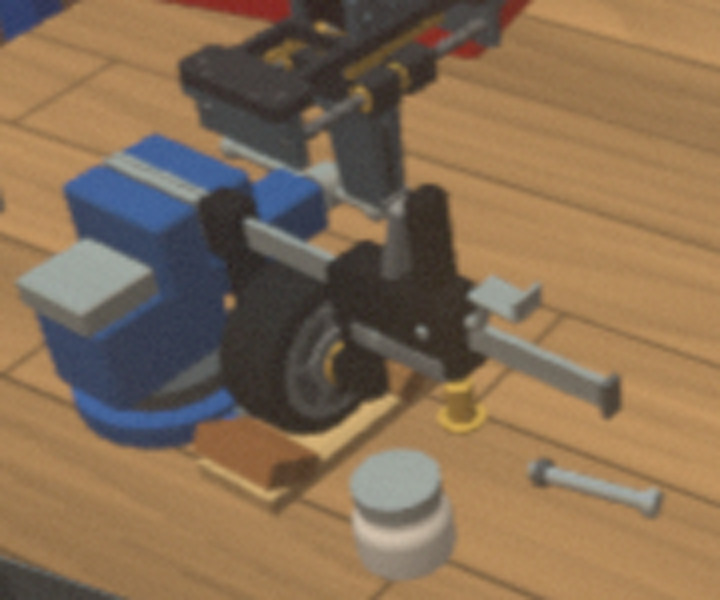

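```bash
python3 - <<'E'
from h import *
print(creep(6,0.009,0.015,thr=36,z=.225,step=0.002))
E
```

```text
k6 tgt 9.0 stop=False off 6.04mm t18.40 s0.0197 lat-0.0001 z0.2245 F_s-26.4 F_lat0.1 F_z-8.5
k6 tgt 11.0 stop=False off 6.74mm t18.65 s0.0204 lat-0.0002 z0.2245 F_s-37.1 F_lat0.3 F_z-10.6
k6 tgt 13.0 stop=False off 7.37mm t18.90 s0.0211 lat-0.0001 z0.2244 F_s-46.9 F_lat0.3 F_z-13.0
k6 tgt 15.0 stop=False off 8.01mm t19.15 s0.0217 lat-0.0001 z0.2244 F_s-57.1 F_lat0.3 F_z-13.6
(False, np.float64(0.00801115209692737))
```

```bash
cat >> h.py <<'E'
def creep2(k,m0,m1,step=0.0015,fmax=31,z=0.225,vel=0.03):
    e=0.0437-0.005*k; m=m0
    while m<=m1+1e-9:
        ctrl.move_l(P(e+m,z),vel=vel)
        f=-ctrl.current_contact_force()@D; o=(ctrl.current_tool_pos()-A)@D-e
        print(f"k{k} t{ctrl.current_t():.2f} tgt {m*1e3:.1f} off {o*1e3:.2f} F {f:.1f}")
        if f>fmax: return True,o
        m+=step
    return False,o
E
python3 - <<'E'
from h import *
e=0.0437-0.005*6
ctrl.move_l(P(e-0.028,0.225),vel=0.15)
p,T=campose("wrist");np.savez("w5.npz",T=T)
im=ctrl.read_camera("wrist");cv2.imwrite("pics/w5.png",im)
crop(ctrl.read_camera("scene"),90,110,270,260,4,"c5.png")
crop(ctrl.read_camera("side"),290,170,450,420,2.4,"s5.png")
st()
E
```

```text
t19.73 s-0.0134 lat-0.0000 z0.2250 F_s-0.2 F_lat-0.2 F_z0.4
```

View pics/w5.png

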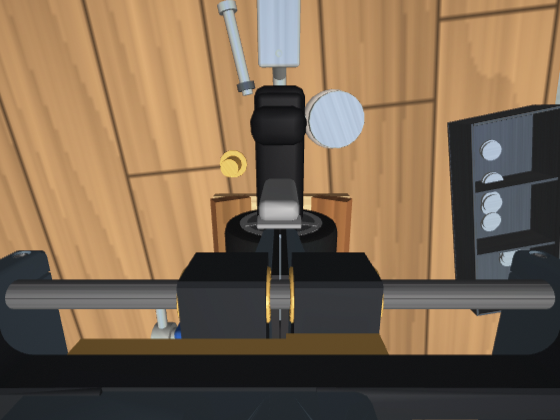

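View pics/c5.png

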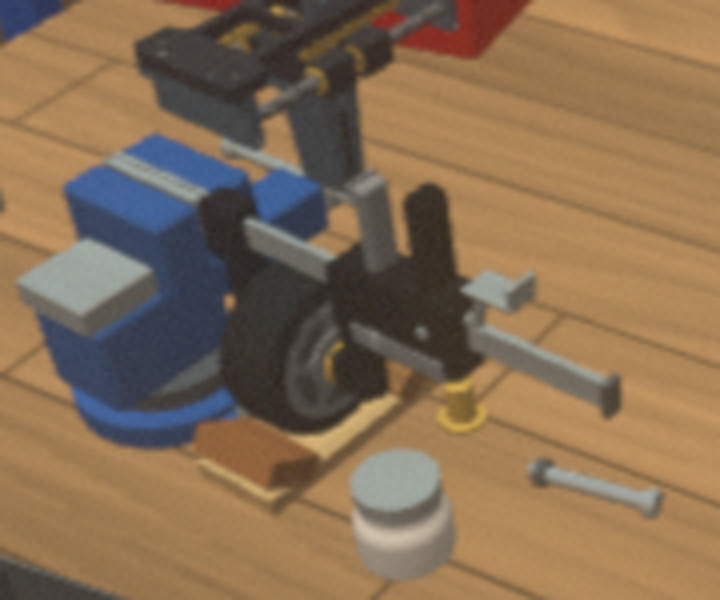

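```bash
python3 - <<'E'
from h import *
p=ctrl.camera_params("wrist");T=np.load("w5.npz")["T"]
im=cv2.imread("pics/w5.png").astype(int)
print([tuple(im[v,270]) for v in range(58,74)])
for v in (65,66,67,68): print(v,(onz(p,T,(279,v),.197)-A)@D)
E
```

```text
[(np.int64(217), np.int64(197), np.int64(183)), (np.int64(217), np.int64(198), np.int64(183)), (np.int64(218), np.int64(198), np.int64(183)), (np.int64(218), np.int64(199), np.int64(184)), (np.int64(219), np.int64(199), np.int64(183)), (np.int64(212), np.int64(196), np.int64(183)), (np.int64(198), np.int64(190), np.int64(182)), (np.int64(182), np.int64(183), np.int64(180)), (np.int64(139), np.int64(143), np.int64(142)), (np.int64(98), np.int64(126), np.int64(153)), (np.int64(101), np.int64(148), np.int64(190)), (np.int64(105), np.int64(154), np.int64(198)), (np.int64(105), np.int64(154), np.int64(198)), (np.int64(106), np.int64(154), np.int64(198)), (np.int64(106), np.int64(155), np.int64(199)), (np.int64(107), np.int64(155), np.int64(199))]
65 0.09211969207630147
66 0.09159474206708512
67 0.09106890212403852
68 0.09054216998221996
```

```bash
python3 - <<'E'
from h import *
e=0.0437-0.005*6
ctrl.move_l(P(e-0.012,0.225),vel=0.12,contact_N=20)
print(creep2(6,-0.007,0.006,step=0.0025))
crop(ctrl.read_camera("scene"),90,110,270,260,4,"c6.png")
E
```

```text
k6 t20.33 tgt -7.0 off -8.14 F 9.3
k6 t20.58 tgt -4.5 off -6.38 F 16.2
k6 t20.83 tgt -2.0 off -4.39 F 19.1
k6 t21.08 tgt 0.5 off -2.45 F 23.3
k6 t21.33 tgt 3.0 off -0.18 F 26.6
k6 t21.58 tgt 5.5 off 1.54 F 30.7
(False, np.float64(0.0015414937875311823))
```

View pics/c6.png

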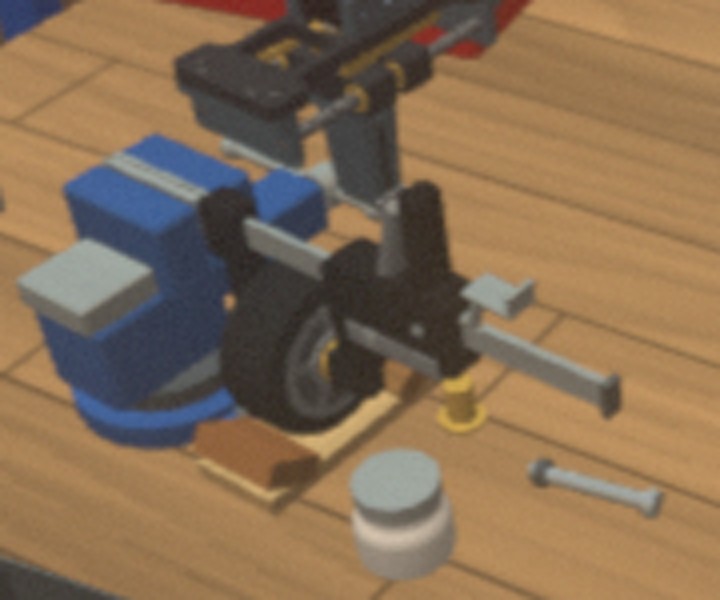

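```bash
python3 - <<'E'
from h import *
print(creep2(6,0.0075,0.012,step=0.0022,fmax=48))
e=0.0437-0.005*7
ctrl.move_l(P(e-0.027,0.225),vel=0.15)
p,T=campose("wrist");np.savez("w7.npz",T=T)
im=ctrl.read_camera("wrist");cv2.imwrite("pics/w7.png",im)
for v in range(55,95): print(v,im[v,270],end=" ")
ctrl.move_l(P(e-0.011,0.225),vel=0.12,contact_N=20)
print(creep2(7,-0.006,0.003,step=0.003))
crop(ctrl.read_camera("scene"),90,110,270,260,4,"c7.png")
E
```

```text
k6 t21.88 tgt 7.5 off 5.27 F 17.3
k6 t22.13 tgt 9.7 off 6.14 F 28.9
k6 t22.38 tgt 11.9 off 6.94 F 38.9
(False, np.float64(0.006942132989874252))
55 [219 200 185] 56 [208 196 183] 57 [194 190 183] 58 [170 174 171] 59 [129 135 133] 60 [108 146 183] 61 [105 153 197] 62 [105 153 198] 63 [105 153 198] 64 [106 155 199] 65 [105 154 199] 66 [105 155 199] 67 [107 155 200] 68 [107 155 199] 69 [106 155 199] 70 [107 155 200] 71 [107 155 200] 72 [107 156 201] 73 [107 156 201] 74 [107 155 201] 75 [107 157 201] 76 [108 157 201] 77 [108 157 201] 78 [ 88 128 167] 79 [40 56 73] 80 [19 17 17] 81 [23 22 22] 82 [25 23 23] 83 [26 24 25] 84 [30 28 28] 85 [32 30 31] 86 [24 22 23] 87 [22 20 20] 88 [27 25 25] 89 [32 30 30] 90 [37 36 36] 91 [43 41 42] 92 [49 47 48] 93 [50 48 49] 94 [51 48 49] k7 t23.48 tgt -6.0 off -6.03 F 3.4
k7 t23.73 tgt -3.0 off -3.44 F 6.2
k7 t23.98 tgt 0.0 off -0.91 F 10.2
k7 t24.23 tgt 3.0 off 1.85 F 11.2
(False, np.float64(0.001846462476562484))
```

View pics/c7.png

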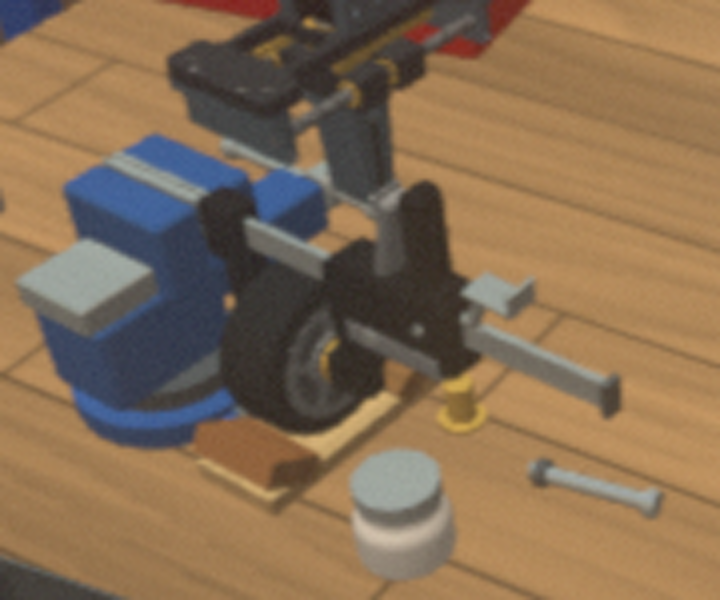

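```bash
python3 - <<'E'
from h import *
print(creep2(7,0.006,0.012,step=0.0013,fmax=29.5))
e=0.0437-0.005*7
ctrl.move_l(P(e-0.027,0.225),vel=0.18)
im=ctrl.read_camera("wrist");cv2.imwrite("pics/w8.png",im)
print([int(im[v,270,0]) for v in range(50,82)])
ctrl.move_l(P(e-0.011,0.225),vel=0.15,contact_N=20)
print(creep2(7,-0.004,0.004,step=0.004))
E
```

```text
k7 t24.52 tgt 6.0 off 3.99 F 19.2
k7 t24.77 tgt 7.3 off 4.71 F 22.1
k7 t25.02 tgt 8.6 off 5.52 F 25.7
k7 t25.27 tgt 9.9 off 6.27 F 29.9
(True, np.float64(0.006266222894074242))
[217, 218, 218, 218, 218, 214, 203, 187, 155, 111, 104, 106, 105, 106, 106, 106, 106, 106, 107, 107, 107, 107, 107, 107, 107, 108, 108, 108, 71, 29, 19, 24]
k7 t26.32 tgt -4.0 off -4.25 F 4.5
k7 t26.61 tgt 0.0 off -0.86 F 10.2
k7 t26.89 tgt 4.0 off 2.71 F 12.3
(False, np.float64(0.00271076058588105))
```

```bash
cat >> h.py <<'E'
L=np.array([D[1],-D[0],0])
RA=np.column_stack([D,[0,0,-1],np.cross(D,[0,0,-1])])
RB=np.column_stack([-D,[0,0,-1],np.cross(-D,[0,0,-1])])
E
python3 - <<'E'
from h import *
print(ctrl.current_q(),ctrl.current_t())
for r in (RA,RB): print(r[:,2],ctrl.ik(P(.0427,.30),r),ctrl.ik(P(.0427,.218),r))
E
```

```text
[-15.4167  24.7685  81.5551  -1.589   73.9225  -9.0574] 26.8917
[-0.995   0.1003  0.    ] [-13.298   20.9568  75.6369  -0.      83.4063 -97.5418] [-13.298   24.8046  82.6339  -0.      72.5614 -97.5418]
[ 0.995  -0.1003  0.    ] [-13.298   20.9568  75.6369  -0.      83.4063  82.4582] [-13.298   24.8046  82.6339  -0.      72.5614  82.4582]
```

```bash
python3 - <<'E'
from h import *
ctrl.move_l(P(-0.012,0.226),vel=0.2)
ctrl.move_l(P(-0.012,0.275),vel=0.25)
ctrl.goto(P(.0427,.30),RA)
ctrl.command_gripper(1.0)
ctrl.move_l(P(.0427,.218),vel=0.2)
st("open")
crop(ctrl.read_camera("scene"),90,110,270,260,4,"c9.png")
crop(ctrl.read_camera("side"),290,120,450,370,2.4,"s9.png")
E
```

```text
open t30.86 s0.0427 lat0.0004 z0.2188 F_s0.0 F_lat-0.1 F_z1.6
```

View pics/c9.png

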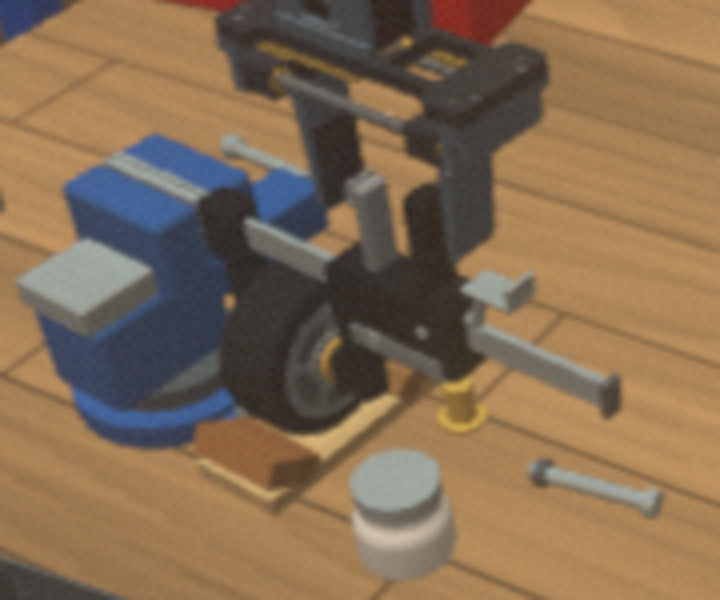

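View pics/s9.png

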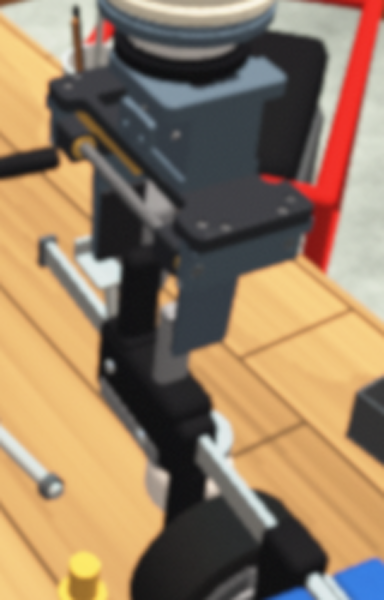

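```bash
python3 - <<'E'
from h import *
t=ctrl.current_t()
ctrl.command_gripper(0.36);print("w",ctrl.current_grip_width()*91,ctrl.current_t()-t);st("closed")
ctrl.command_gripper(0.83);print("w",ctrl.current_grip_width()*91,ctrl.current_t()-t)
ctrl.move_l(P(.0377,.218),vel=0.1);st()
cs=ctrl.read_camera("scene");crop(cs,90,110,270,260,4,"c10.png")
E
```

```text
w 36.03623417543617 0.9084000000000003
closed t31.87 s0.0459 lat0.0002 z0.2184 F_s25.5 F_lat0.3 F_z7.5
w 75.59532668269941 1.6666999999999987
 t32.88 s0.0373 lat0.0000 z0.2180 F_s-0.1 F_lat-0.5 F_z-0.3
```

View pics/c10.png

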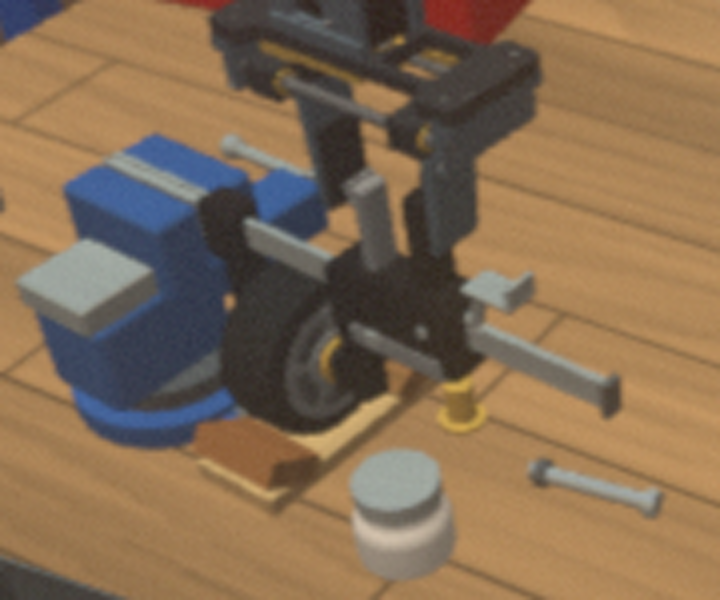

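```bash
python3 - <<'E'
import cv2,numpy as np
def z(f):
    im=cv2.imread(f"pics/{f}.png"); return cv2.resize(im[300:430,260:420],None,fx=2.4,fy=2.4,interpolation=cv2.INTER_CUBIC)
a=np.hstack([z("c1c"),z("c4_3")]);b=np.hstack([z("c5"),z("c10")])
cv2.imwrite("pics/cmp.png",np.vstack([a,b])[:600,:800])
E
```

```text
(no output)
```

View pics/cmp.png

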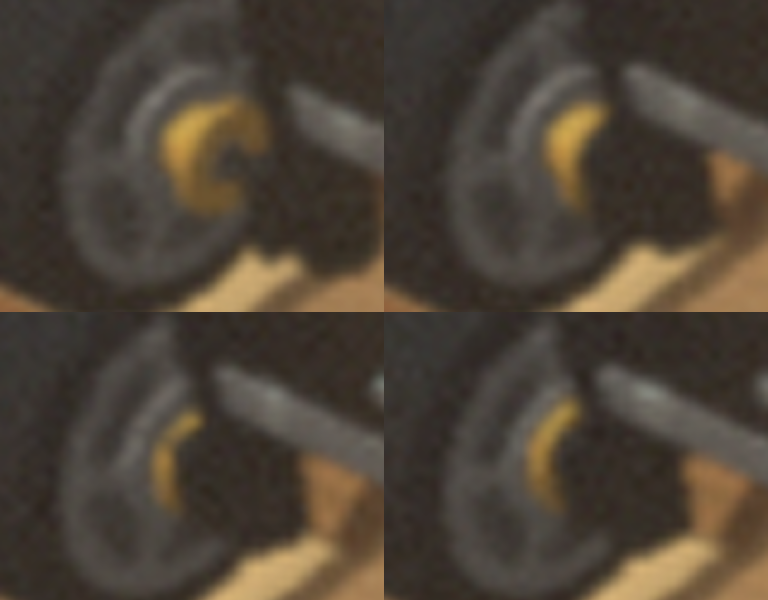

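```bash
python3 - <<'E'
from h import *
p,T=campose("scene")
print(proj(p,T,P(0,.074)))
o,d=ray(p,T,(172+5,200))
# intersect with vertical plane containing bar axis (lat=0)
t=((A-o)@L)/(d@L);X=o+d*t;print("flange pt",X,(X-A)@D)
s0=(X-A)@D
for ds in (0,.01,.02): print(ds,(proj(p,T,P(s0-ds,X[2]))-proj(p,T,P(s0,X[2])))*9.6)
# tab movement
def tabx(s): return proj(p,T,P(s,.197))
print([((tabx(.1385-.005*k))-[90,110])*4 for k in range(9)])
# rim visible: flange circle px at s
for s in (s0,s0-.005,s0-.01,s0-.015,s0-.02):
    pts=np.array([proj(p,T,P(s,.074+.017*np.sin(a))+L*.017*np.cos(a)) for a in np.linspace(0,6.28,60)])
    q=(pts-[90,110])*4; q=(q-[260,300])*2.4; print(s,q.min(0),q.max(0))
h=np.array([proj(p,T,P(-.04,.074+.022*np.sin(a))+L*.022*np.cos(a)) for a in np.linspace(0,6.28,60)])
E
```

```text
[185.6282 205.0927]
flange pt [ 0.5726 -0.1482  0.0774] -0.03001740748146049
0 [0. 0.]
0.01 [-26.6272 -12.8903]
0.02 [-53.061  -25.6871]
[array([533.326 , 304.0615]), array([526.5211, 301.0741]), array([519.7448, 298.0992]), array([512.9969, 295.1368]), array([506.2773, 292.1868]), array([499.5858, 289.2491]), array([492.9222, 286.3237]), array([486.2863, 283.4104]), array([479.6779, 280.5093])]
-0.03001740748146049 [168.3504  96.0399] [256.7125 210.8508]
-0.03501740748146049 [154.9614  89.6613] [243.4685 204.3038]
-0.04001740748146049 [141.6216  83.3061] [230.2721 197.7805]
-0.04501740748146049 [128.3309  76.9739] [217.123  191.2808]
-0.05001740748146049 [115.0888  70.6648] [204.0233 184.8046]
```

```bash
cat >> h.py <<'E'
def pinch(C,nudge=-0.002):
    ctrl.move_l(P(C,.218),vel=0.1)
    ctrl.command_gripper(0.34);w=ctrl.current_grip_width()*91;st(f"closed w{w:.1f}")
    if nudge:
        ctrl.move_l(P(C+nudge,.218),vel=0.05);w=ctrl.current_grip_width()*91;st(f"nudge w{w:.1f}")
    return w
E
python3 - <<'E'
from h import *
pinch(.047)
crop(ctrl.read_camera("scene"),90,110,270,260,4,"c11.png")
E
```

```text
closed w33.3 t33.95 s0.0471 lat-0.0001 z0.2179 F_s-2.9 F_lat0.8 F_z-0.4
nudge w34.1 t34.20 s0.0467 lat-0.0000 z0.2179 F_s11.6 F_lat1.0 F_z0.1
```

View pics/c11.png

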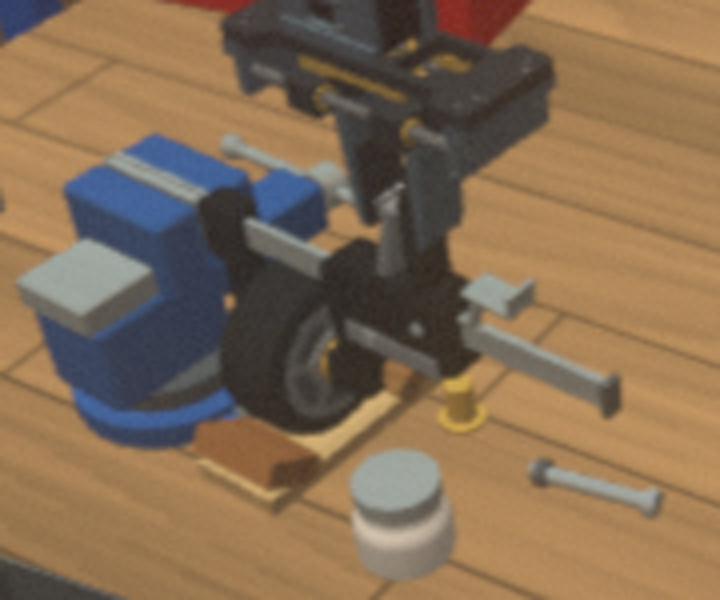

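```bash
python3 - <<'E'
from h import *
for C in (.0420,.0370):
    ctrl.command_gripper(0.80)
    w=pinch(C,None)
    if w>34.6: break
crop(ctrl.read_camera("scene"),90,110,270,260,4,"c12.png")
E
python3 - <<'E'
import cv2,numpy as np
def z(f):
    im=cv2.imread(f"pics/{f}.png"); return cv2.resize(im[300:430,260:420],None,fx=2.4,fy=2.4,interpolation=cv2.INTER_CUBIC)
cv2.imwrite("pics/cmp2.png",np.hstack([z("c11"),z("c12")]))
E
```

```text
closed w35.6 t35.92 s0.0458 lat0.0000 z0.2183 F_s29.0 F_lat-0.3 F_z6.6
```

View pics/c12.png

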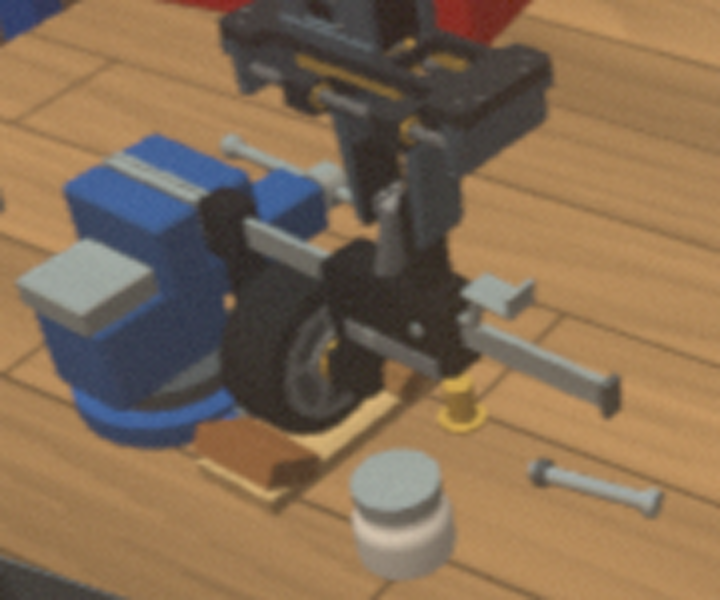

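View pics/cmp2.png

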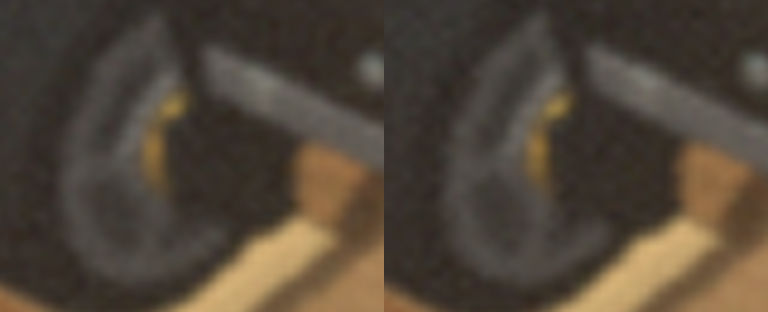

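```bash
python3 - <<'E'
from h import *
crop(cv2.imread("pics/w1.png"),210,170,310,250,8,"w1e.png")
crop(cv2.imread("pics/w0c.png"),0,0,1,1,1,"x.png")
p=ctrl.camera_params("wrist");T=np.load("w1.npz")["T"]
for s in (-.02,-.025,-.03,-.035,-.04,-.045,-.05,-.055):
    f=lambda z:(proj(p,T,P(s,z))-[210,170])*8
    print(s,"flangetop .091",f(.091),"hubtop .096",f(.096),"tyretop",f(.134)[1])
E
```

```text
-0.02 flangetop .091 [401.2571 130.5801] hubtop .096 [399.3717 136.8453] tyretop 189.72396767251507
-0.025 flangetop .091 [398.7365 160.1963] hubtop .096 [396.8278 166.7868] tyretop 222.39197272501292
-0.03 flangetop .091 [396.232  189.6232] hubtop .096 [394.3004 196.5348] tyretop 254.82831840274184
-0.035 flangetop .091 [393.7435 218.8627] hubtop .096 [391.7892 226.0911] tyretop 287.0354601566735
-0.04 flangetop .091 [391.2708 247.9165] hubtop .096 [389.2942 255.4576] tyretop 319.0158188582034
-0.045 flangetop .091 [388.8137 276.7865] hubtop .096 [386.8151 284.636 ] tyretop 350.7717814057344
-0.05 flangetop .091 [386.3721 305.4743] hubtop .096 [384.3519 313.6283] tyretop 382.30570131854006
-0.055 flangetop .091 [383.9459 333.9816] hubtop .096 [381.9043 342.4361] tyretop 413.61989931820995
```

View pics/w1e.png

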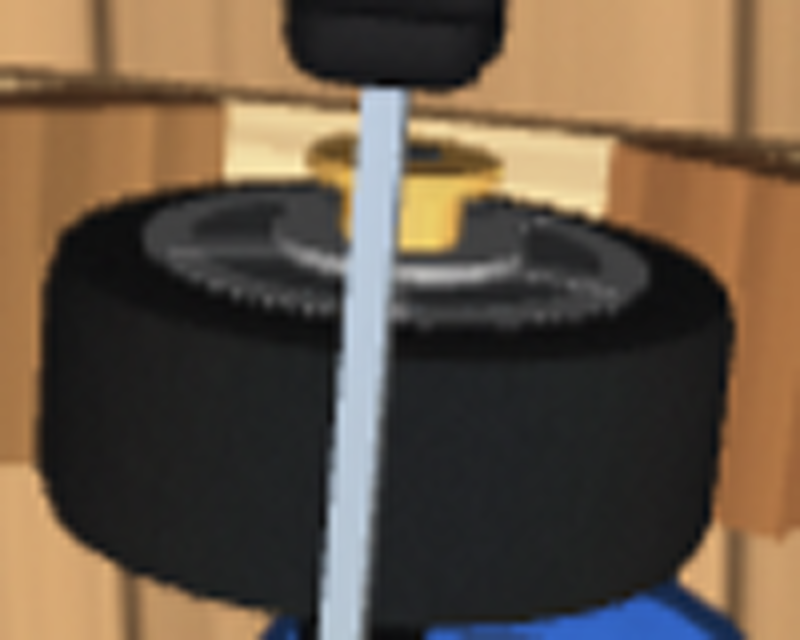

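```bash
python3 - <<'E'
import cv2,numpy as np
for f in ["c1c","c4_3","c4_5","c5","c6","c7","c9","c10","c11","c12"]:
    im=cv2.imread(f"pics/{f}.png"); im=cv2.resize(im[300:430,260:420],None,fx=2.4,fy=2.4,interpolation=cv2.INTER_CUBIC).astype(int)
    g=im[70:230,100:290]; m=(g[...,2]-g[...,0]>45)
    # left edge at several rows: subpixel crossing relative
    out=[]
    for r in range(20,110,10):
        xs=np.where(m[r])[0]; out.append(int(xs[0])+100 if len(xs) else -1)
    n,l,stt,c=cv2.connectedComponentsWithStats(m.astype(np.uint8))
    i=1+stt[1:,4].argmax(); print(f,out,stt[i]+[100,70,0,0,0])
E
python3 - <<'E'
import cv2,numpy as np
def z(f):
    im=cv2.imread(f"pics/{f}.png"); return cv2.resize(im[310:420,280:380],None,fx=4,fy=4,interpolation=cv2.INTER_CUBIC)
cv2.imwrite("pics/cmp3.png",np.hstack([z("c1c"),z("c12")]))
E
```

```text
c1c [-1, 219, 182, 170, 163, 160, 160, 161, 166] [ 160   98  105  113 6851]
c4_3 [-1, -1, 182, 170, 163, 161, 160, 161, 167] [ 160  102   64  103 3532]
c4_5 [-1, -1, 175, 166, 162, 160, 156, 158, 159] [ 156  101   50   95 2253]
c5 [-1, -1, 177, 168, 162, 154, 152, 152, 155] [ 152  101   50   94 1853]
c6 [-1, 168, 158, 152, 145, 143, 143, 144, 146] [ 143   96   43   88 1725]
c7 [-1, 167, 157, 153, 148, 144, 143, 143, 145] [ 143   93   47   94 1925]
c9 [177, 167, 157, 151, 145, 143, 143, 143, 146] [ 143   88   52  105 2590]
c10 [177, 167, 157, 150, 145, 143, 143, 143, 145] [ 143   88   52  104 2618]
c11 [-1, 167, 159, 158, 150, 145, 143, 143, 146] [ 143   96   42   86 1426]
c12 [-1, 167, 160, 161, 150, 145, 143, 144, 145] [143 127  22  54 922]
```

View pics/cmp3.png

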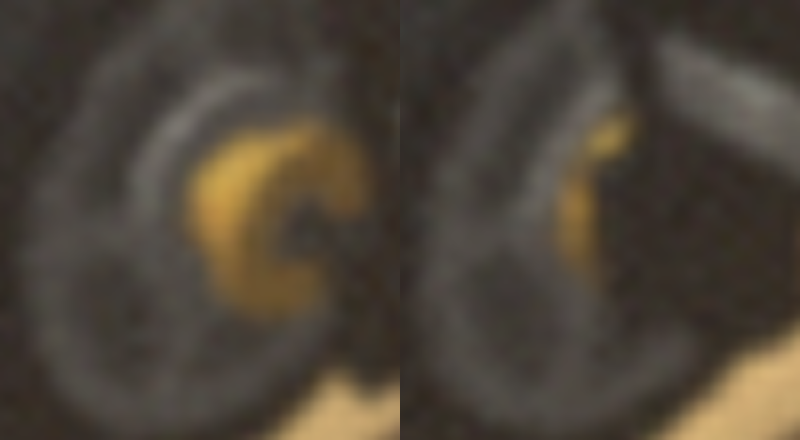

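```bash
python3 - <<'E'
from h import *
ctrl.command_gripper(0.80)
ctrl.move_l(P(.042,.268),vel=0.25)
ctrl.command_gripper(0.0)
ctrl.move_l(P(.108,.268),vel=0.25)
ctrl.move_l(P(.108,.210),vel=0.2)
st("above tab")
crop(ctrl.read_camera("scene"),90,110,270,260,4,"c13.png")
crop(ctrl.read_camera("side"),290,100,450,350,2.4,"s13.png")
E
```

```text
above tab t39.04 s0.1073 lat0.0001 z0.2104 F_s-0.1 F_lat-0.1 F_z1.1
```

View pics/c13.png

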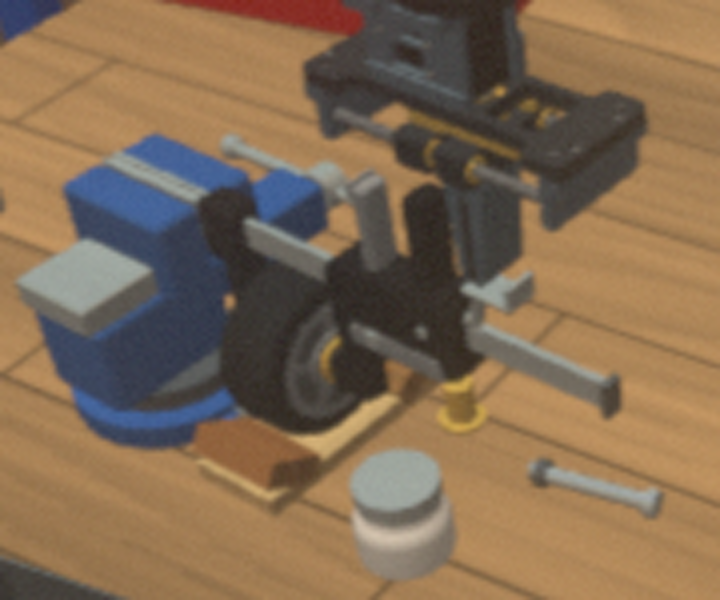

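View pics/s13.png

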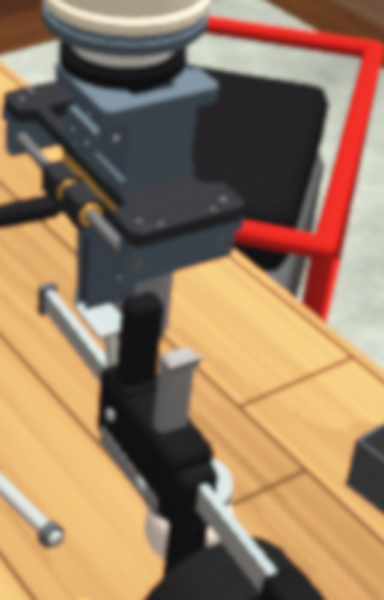

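```bash
python3 - <<'E'
from h import *
ctrl.move_l(P(.108,.196),vel=0.08); st("a")
ctrl.move_l(P(.108,.1875),vel=0.05); st("b")
z=.1875
while ctrl.current_contact_force()[2]<9 and z>.183:
    z-=.0015; ctrl.move_l(P(.108,z),vel=0.05); st("c")
ctrl.move_l(P(.118,z),vel=0.06); st("slide10")
ctrl.move_l(P(.137,z),vel=0.06); st("slide29")
crop(ctrl.read_camera("scene"),90,110,270,260,4,"c14.png")
print(z)
E
```

```text
a t39.47 s0.1079 lat-0.0000 z0.1962 F_s-0.7 F_lat-0.4 F_z2.7
b t39.78 s0.1090 lat0.0008 z0.1885 F_s6.2 F_lat-0.8 F_z9.5
slide10 t40.10 s0.1187 lat0.0004 z0.1879 F_s6.7 F_lat0.6 F_z6.2
slide29 t40.57 s0.1376 lat0.0002 z0.1876 F_s2.1 F_lat2.3 F_z4.7
0.1875
```

View pics/c14.png

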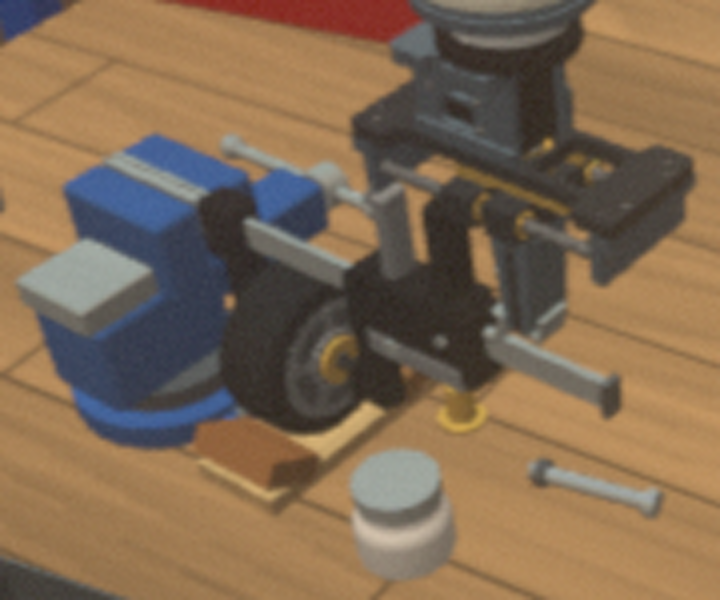

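```bash
python3 - <<'E'
import cv2,numpy as np
def z(f):
    im=cv2.imread(f"pics/{f}.png"); return cv2.resize(im[310:430,280:420],None,fx=2.8,fy=2.8,interpolation=cv2.INTER_CUBIC)
cv2.imwrite("pics/cmp4.png",np.hstack([z("c1c"),z("c14")]))
E
python3 - <<'E'
from h import *
p,T=campose("scene")
# predicted outlines in cmp4 right tile for flange rim (back, front) and hub rim
im=cv2.imread("pics/c14.png")
def ell(s,r): return np.array([((proj(p,T,P(s,.074+r*np.sin(a))+L*r*np.cos(a))-[90,110])*4-[280,310])*2.8 for a in np.linspace(0,6.28,90)])
for n,s,r in [("hub",-.0416,.022),("flangefront init",-.027,.017),("fl front home",-.0376,.017),("fl back home",-.0416,.017)]:
    e=ell(s,r);print(n,e.min(0),e.max(0),e.mean(0))
E
```

```text
hub [88.6715 47.1031] [222.6467 219.7973] [155.481  134.1411]
flangefront init [149.8637  88.5459] [252.8785 222.5785] [201.1443 156.0745]
fl front home [116.7431  72.7798] [220.1208 206.3838] [168.2076 140.0875]
fl back home [104.3119  66.862 ] [207.8242 200.3071] [155.8446 134.0867]
```

View pics/cmp4.png

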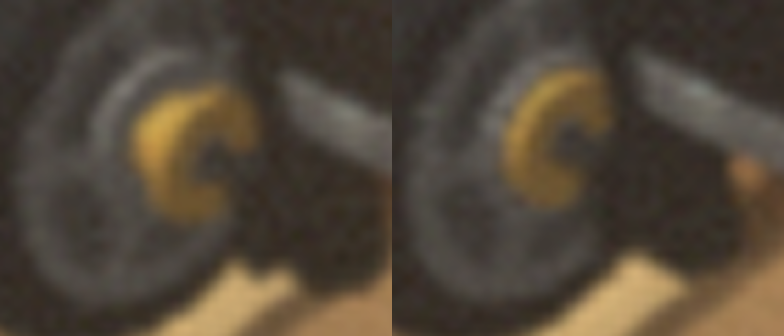

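```bash
python3 - <<'E'
from h import *
ctrl.move_l(P(.136,.200),vel=0.08);st()
ctrl.move_l(P(.136,.33),vel=0.25);st("up")
ctrl.sleep(0.2)
crop(ctrl.read_camera("scene"),90,110,270,260,4,"c15.png")
crop(ctrl.read_camera("side"),290,170,450,420,2.4,"s15.png")
print(ctrl.current_t())
E
```

```text
t40.92 s0.1357 lat-0.0001 z0.2002 F_s-0.8 F_lat0.3 F_z0.1
up t41.59 s0.1361 lat-0.0004 z0.3294 F_s-0.9 F_lat-0.2 F_z0.3
41.8917
```

View pics/c15.png

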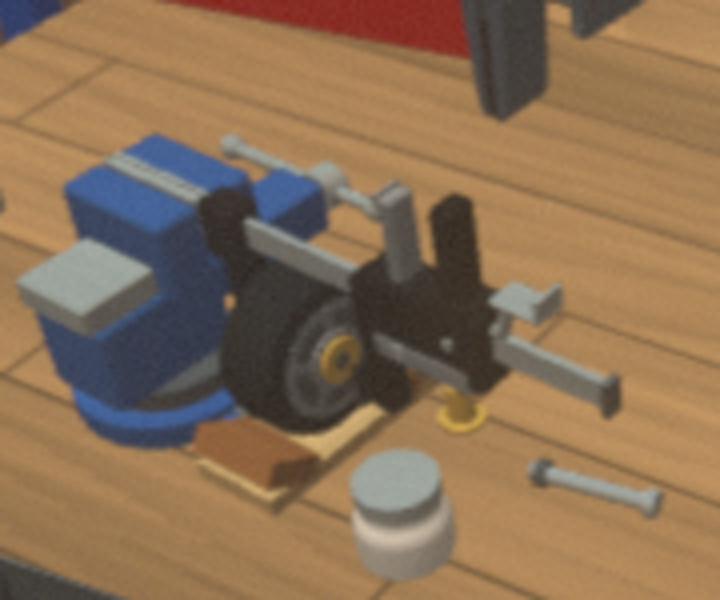

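View pics/s15.png

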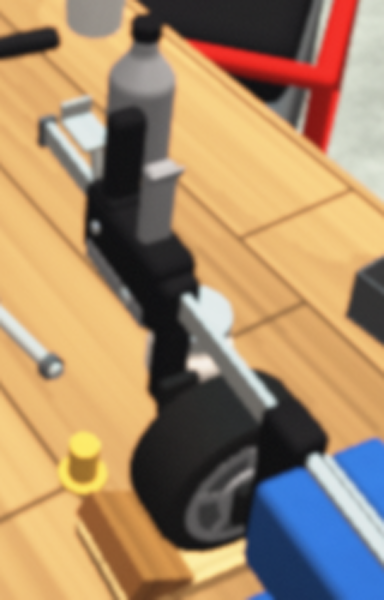

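```bash
python3 - <<'E'
from h import *
R0=np.array([[1,0,0],[0,0,1],[0,-1,0.]])
ctrl.goto([0.60,-0.13,0.33],R0)
p,T=campose("wrist");im=ctrl.read_camera("wrist");cv2.imwrite("pics/w16.png",im)
crop(im,210,170,310,250,8,"w16e.png");print(ctrl.current_t())
im=im.astype(int)
for n in ["w1","w16"]:
    g=cv2.imread(f"pics/{n}.png").astype(int)[170:250,210:310]; m=(g[...,2]-g[...,0]>110)&(g[...,1]>80)
    for c in (48,52,56): print(n,c,np.where(m[:40,c])[0]*8)
E
```

```text
43.1167
w1 48 []
w1 52 [176 184 192 200 208 216 224 232 240]
w1 56 [176 184 192 200 208 216 224 232]
w16 48 []
w16 52 [248 256]
w16 56 [240 248 256]
```

View pics/w16e.png

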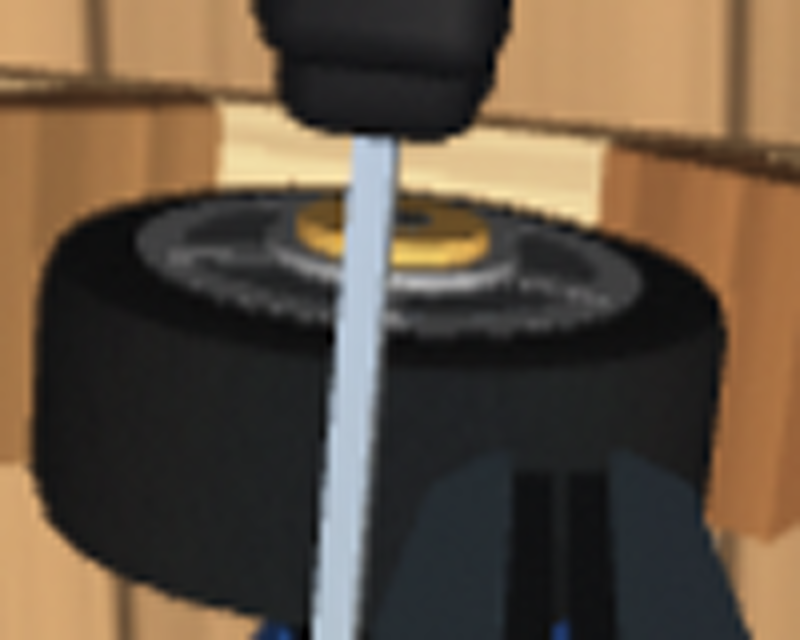

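```bash
python3 - <<'E'
from h import *
st();ctrl.sign_off();print(ctrl.current_t())
E
```

```text
t43.12 s-0.0087 lat0.0254 z0.3300 F_s0.3 F_lat0.2 F_z0.3
the job is handed in; nothing more can be done
the job is handed in; nothing more can be done
```

The bushing looks pressed home and the clamp is released, with the job handed in at 43.1 s of the 51 s allowed. I can't rule out that the bushing was pressed harder than you wanted.

**How it went:**
- **Pressing:** I squeezed the trigger stroke by stroke. At first I pulled on it with the shut fingers, and later I pinched it against the handle.
- **Release:** I held the tab down with about 5 to 10 N, drew the head back by its lip, and let go.

**Last checks:**
- **Bushing:** both the scene and wrist views show the flange sitting flat on the hub, with none of the sleeve visible. The pictures resolve this to about 1 mm.
- **Jaw clearance:** about 23 to 28 mm, worked out from how far the head moved. I couldn't see the gap directly.
- **Wheel and surroundings:** the wheel is still in its cradle, the spare, jar, bolt and bottle look unmoved in the close-up views, and the robot touches nothing.

**What did not go cleanly:**
- **Late recognition:** I didn't see at first that the bushing had seated. I squeezed the trigger several more times, with up to about 39 N of pull and up to 29 N of forward push in the pinches. One earlier pull reached 57 N, at what I took for the trigger's stop. I saw no damage, but that is more force than "ease off as soon as it seats" asks for.
- **Head push:** some of those pinches also pushed forward on the handle.
- **Contact stop:** the motion's force limit did not trip during the short steps, so after the 57 N pull I checked the force myself between steps.

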